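Dock the stirrer spindle and latch its keeper

TASK

Take the blue-handled stirrer spindle out of the leaning white drip holder, lower it into the upright black socket of the dock while holding it (do not drop it in) and let go once it stands fully seated. Then swing the dock's sprung keeper frame over it and press its red pad down until the keeper clicks into its catch and stays shut by itself: feel for the click, for the catch is not always at the same height, and do not force the keeper once it is home. Leave the other things on the bench where they are.

Things in the scene. Friction and masses are not known exactly. Their poses are not given: they have to be found in the camera images.
- spindle_grip (a point): Middle of the spindle's blue handle, a cylinder 26 mm across, 58 mm long (29 mm either way of here) with a 4 mm steel button on its end. The point's z runs along the spindle to the handle's end. Below, 30 to 36 mm from here, a flange 52 mm across. At the start it leans 29 degrees from upright, handle end roughly towards the robot; take the handle from its end, along its axis.
- spindle: The loose steel stirrer spindle, 118 mm long, about 0.22 kg, round about its z axis. Origin at the middle of the small end, 86 mm below spindle_grip. From there up: a cone 44 mm long, 18 to 42 mm across, a neck 6 mm long, the flange (z 50 to 56 mm), the handle.
- holder: White drip holder, fixed: foot 110 x 90 x 10 mm, origin under its middle; on it a short black conical cup that leans 29 degrees towards the holder's -x. The spindle's cone sits in the cup and is drawn out along its own axis.
- dock: The dock, fixed: base 100 (x) x 250 (y) x 12 mm, origin on the bench under the socket's axis. Socket: upright black conical cup, z 22 to 66 mm, 41 mm mouth. Two grey hinge ears at y = +64 to +87, x = +-32 to 40, 115 mm high. Blue catch carriage at y = -88 to -131, x within 20, top at 115 +-7 mm, on two thin posts 116 mm high; its stop reaches to y = -68 below the keeper.
- dock_home (a point): On the socket's axis, 110 mm above the bench: where spindle_grip is when the spindle is fully seated (to 2 mm). Axes as the dock's. The slippery plastic cup centres the cone from up to 8 mm off.
- dock_hinge (a point): Middle of the keeper's hinge line, 103 mm above the bench, 75 mm from the socket's axis along the dock's +y. Axes as the dock's; the hinge line runs along x. The keeper: a steel frame 60 mm wide, 10 mm thick, reaching 154 mm from this line, with a window (40 mm wide, 8 to 111 mm from the line) that passes round the spindle's handle.
- keeper (a joint): Keeper's angle, rad: 0 when level, along the dock's -y over the flange, 1.57 upright; starts at 1.7 to 2.0, leaning back. A spring opens it (up to 3 N at the tip) unless caught. Home varies from -0.11 to 0, as the catch is clamped anywhere in a 14 mm range of heights, not reported. From 0.1 rad before home a sprung pawl resists.
- keeper_pad (a point): Middle of the top of the keeper's red pad (34 (x) x 26 mm), 130 mm from the hinge line, 9.5 mm off the keeper's middle plane. z points outward (up when shut). Pressed here, the pawl gives way at 9 to 15 N: a rise, then a sudden drop to under 3 N (the click). A rubber stop 3 to 5 mm on then resists, 5 N per mm. Once clicked the keeper stays; never over 40 N.
- flask_small_a: Bystander, not to be disturbed: small conical glass flask, 64 mm across, 108 mm high; origin under its middle, on the bench.
- petri_0: Bystander, not to be disturbed: petri dish with lid, 61 mm across, 15 mm high; origin under its middle, on the bench.
Things that resemble listed ones, but are neither listed nor needed, are in the scene too. What is shaped like the spindle but orange or purple is not meant.

How it is judged:
By the outcome, as a careful person would: the job done as asked, in the order asked, and still so for the second after the job is handed in, with the robot touching nothing.
It also fails if it takes over 61 s, if anything falls off the work surface, if the arm or the gripper's body presses on something with over 40 N, if the wrist force passes 120 N, or if a joint passes its speed limit or range.

ROBOT

A 6-joint arm with a two-finger parallel gripper is mounted at the origin on a cart in front of the work surface, level with it; the furniture and walls round the work are solid. World frame = base frame: x ahead of the robot, y to its left, z up, the work surface at z = 0. Lengths are in mm, angles in rad, forces in N, time in s.
With the tool pointing down it reaches from about 400 to 925 mm from the base axis. Payload 12.5 kg.
Tool frame: the origin (TCP) lies on the centre line of the jaws, within the pads' length; the fingertips stand 19 mm ahead of it and the grasp point (between the pads) is the TCP; z points along the fingers, y is the line along which they close (so a half turn about z gives the same grasp; the last joint's range is limited). The gripper opens to 95 mm and grips with 3 to 60 N. Pads are 20 mm wide; open, the fingers measure 119 mm over their backs; the gripper's body (75 mm by 180 mm) begins 59 mm behind the grasp point.
Start: joints at [-1.242, 0.491, 1.559, -0, 1.092, -0.106], TCP at [263.292, -566.853, 233.661] pointing down, gripper open.
Joint ranges: [-3.1, 3.1], [-0.84, 2.19], [0.05, 2.79], [-1.13, 4.28], [0.06, 2.93], [-2.69, 2.69]. Speed limits (rad/s): [2.22, 2.22, 2.79, 3.14, 3.14, 3.14].

INTERFACE

Orientations are given as a unit quaternion [w, x, y, z].
In Python, from bench import ctrl, read_camera, models gives the robot as it stands. The module is installed in compiled form; this text tells all that it offers.
- The arm moves only by the tool drive_tool, never from a script. Its argument "commands" is a list of rows, each a list of 7 numbers: the shift along the tool's x, y, z in m, then the turn, a rotation vector about the tool's x, y, z in degrees, then the closure in counts, from 0 (fully open) to 255 (shut). A call has 1 to 20 rows; each row is the pose to reach, as a shift and turn from the pose commanded when the call began, along the tool's axes at that moment; what a row does not reach only later rows make up. A row lasts 1/12 s, in which the tool goes at most 41.7 mm and 7.16 degrees, less where a joint would pass 70% of its speed; a pose out of reach is approached as far as the arm can. A call with a gripper value outside its range is refused whole. The fingers move at their own pace and stop on an object; "newtons" is the grip in N (left out, the last holds). Time passes only in rows, so rows that repeat a pose let the fingers close. It gives the time, the measured TCP pose, the force, the opening and the grip force at its end, in the units of the state.
- ctrl.read_state(): the state, without advancing time (a new reading comes with each control period).
- read_camera(name): name is "scene" or "top"; returns a dict with "image" (480x640x3 uint8, red, green, blue), "K" (3x3 intrinsics, pixels), "R" (3x3) and "t" (3): a world point X has camera coordinates R X + t. Camera axes: x right, y down, z forward; pixel columns grow to the right and rows downward; lengths in mm; the calibration is good to about 2 mm. A picture is of the moment at which its call begins. There is no depth.
- ctrl.sign_off(): hands the job in; it is judged then, once.
Trained networks look in the newest picture that a camera, given by its name, has taken for a name from the list of things; names that differ only in an ending like _2 or _b are one class to them, and where a whole thing is asked for, a point or a joint stands for the part that bears it (a point fixed in the world has none). Each returns a list of dicts, best first, with "conf" (0 to 1); they miss things now and then, are a little off and sometimes report something else, mostly with a low value. They report only what shows in the picture. A call takes as long as a camera call. They do not tell look-alikes from the thing itself.
- models.spot_in(query, camera): "xy" ([column, row] in pixels, amid what is visible of it).
- models.outline_of(query, camera): "mask" (480x640 bool, what is visible of it) and "xy" ([column, row] in pixels, amid what is visible of it).
- models.tip_of(query, camera): "xy" ([column, row] in pixels: a listed point, or the origin of a listed thing).
The state is a dict: "clock": time; "joint_pos": joint angles; "dq": joint speeds; "joint_efforts": joint torques, N m; "tcp_pos": TCP position; "ee_rot": TCP orientation; "contact_force": force on the tool from outside, world axes, zero at the start; "torque": the same for the moment, N m; "gripper_width": finger opening in mm; "gripper_force": force on a finger pad.
Only numpy, scipy, OpenCV 4.12 (cv2) and the standard library are available. Lean on these libraries where they do the work, as an engineer would, in place of code of your own. Each camera call takes 0.05 s, during which the arm holds its last target. There are 200 camera calls.

## Working session

There is one attempt and no reset: what is moved stays moved. The work goes in short steps, Python scripts to look and compute and a tool call to move; the robot and the scene stay as the last step left them, time stands still between calls to the robot, and variables do not carry over. Pictures are saved under pics/ and viewed, at most 13 in all, crops included, and the job is handed in when it is done.

Besides the shell and the picture viewer there is one more tool, called after "Request:" as a command line: name --pt "numbers of a row" for each row, then --argument value for the rest. drive_tool: Moves the arm, as the interface text tells. Its arguments: {"type":"object","properties":{"commands":{"type":"array"},"newtons":{"type":"number"}},"required":["commands"]}

```bash
mkdir -p pics; cat > h.py <<'E'
import numpy as np, cv2
from bench import ctrl, read_camera, models
from scipy.spatial.transform import Rotation as Ro
def cam(n): 
    c=read_camera(n); return c
def proj(c,X): 
    p=c["K"]@(c["R"]@np.asarray(X,float)+c["t"]); return p[:2]/p[2]
def ray(c,uv):
    d=c["R"].T@np.linalg.solve(c["K"],[uv[0],uv[1],1.]); return -c["R"].T@c["t"], d/np.linalg.norm(d)
def onz(c,uv,z):
    o,d=ray(c,uv); return o+d*(z-o[2])/d[2]
def tri(c1,u1,c2,u2):
    o1,d1=ray(c1,u1);o2,d2=ray(c2,u2)
    s=np.linalg.lstsq(np.c_[d1,-d2],o2-o1,rcond=None)[0]
    a,b=o1+s[0]*d1,o2+s[1]*d2
    return (a+b)/2,np.linalg.norm(a-b)
E
python3 - <<'E'
from h import *
C={n:cam(n) for n in("scene","top")}
for n in C: cv2.imwrite(f"pics/{n}0.png",C[n]["image"][:,:,::-1])
for q in "spindle_grip spindle holder dock dock_home dock_hinge keeper_pad flask_small_a petri_0".split():
    for n in C: print(q,n,[(np.round(d["xy"]).astype(int).tolist(),round(d["conf"],2)) for d in models.tip_of(q,n)][:5])
for n in C: print(n,-C[n]["R"].T@C[n]["t"])
E
```

```text
spindle_grip scene [([323, 294], 0.9), ([460, 334], 0.85), ([329, 234], 0.7), ([350, 226], 0.53)]
spindle_grip top [([404, 267], 0.92), ([495, 305], 0.82), ([337, 249], 0.76), ([344, 310], 0.65)]
spindle scene [([361, 269], 0.85), ([437, 339], 0.63), ([315, 270], 0.57), ([340, 251], 0.49), ([329, 219], 0.45)]
spindle top [([477, 330], 0.95), ([332, 283], 0.93), ([291, 175], 0.84), ([380, 263], 0.6), ([337, 233], 0.59)]
holder scene [([340, 260], 0.98)]
holder top [([339, 237], 0.94)]
dock scene [([232, 236], 0.96)]
dock top [([193, 248], 0.73), ([337, 238], 0.67)]
dock_home scene [([232, 205], 0.69)]
dock_home top [([175, 244], 0.93)]
dock_hinge scene []
dock_hinge top [([150, 238], 0.96)]
keeper_pad scene [([205, 164], 0.58)]
keeper_pad top [([123, 221], 0.72)]
flask_small_a scene [([300, 229], 0.87)]
flask_small_a top [([264, 198], 0.83)]
petri_0 scene [([260, 268], 0.55)]
petri_0 top [([260, 293], 0.61), ([120, 223], 0.48), ([177, 241], 0.35)]
scene [-516.24434423 -828.27591989  813.23098166]
top [ 421.56831802 -289.86974285 1313.68199726]
```

View pics/scene0.png

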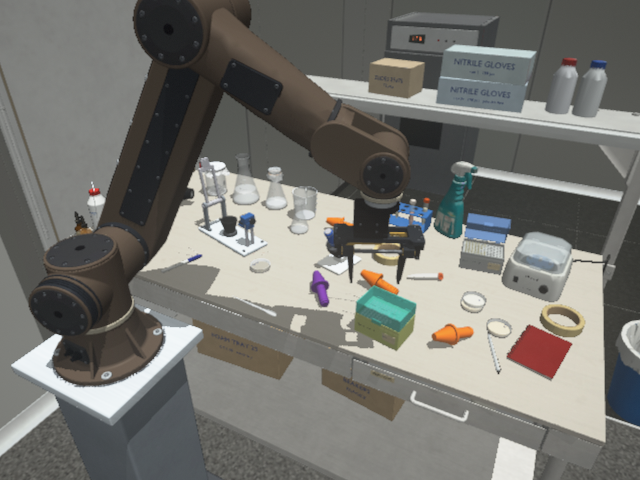

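View pics/top0.png

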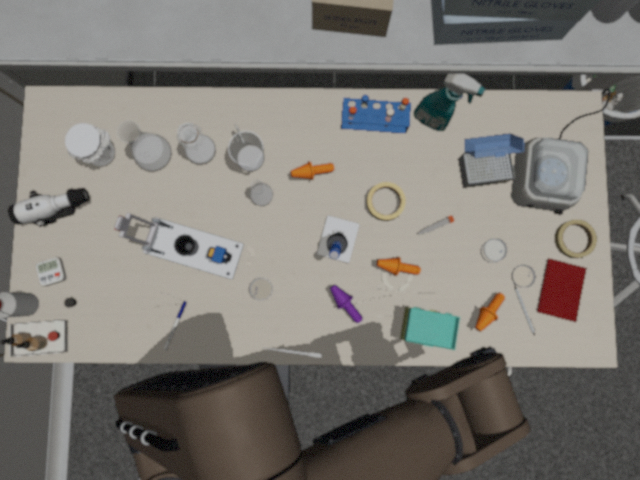

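The top view shows a blue handle at (337,243) in the white holder. The look-alikes are orange at (400,267), (490,310) and (312,171), and purple at (345,303). The blue one in the holder fits the description. The dock is at about (190,248), with its keeper leaning left near (130,230).

```bash
cat > m.py <<'E'
from h import *
def whiteplate(c,uv,z,lo=150):
    m=models_mask
E
python3 - <<'E'
from h import *
C={n:cam(n) for n in("scene","top")}
t=C["top"];s=C["scene"]
a=cv2.resize(t["image"][195:300,100:370],None,fx=2.9,fy=2.9,interpolation=cv2.INTER_CUBIC)
b=cv2.resize(s["image"][145:285,180:400],(a.shape[1],290*783//783),interpolation=cv2.INTER_CUBIC)
b=cv2.resize(s["image"][145:285,180:400],(456,290),interpolation=cv2.INTER_CUBIC)
b=np.pad(b,((0,0),(0,a.shape[1]-456),(0,0)))
cv2.imwrite("pics/crop1.png",np.vstack([a,b])[:,:,::-1])
for n in C:
  hsv=cv2.cvtColor(C[n]["image"],cv2.COLOR_RGB2HSV)
  m=((abs(hsv[...,0].astype(int)-112)<14)&(hsv[...,1]>120)&(hsv[...,2]>40)).astype(np.uint8)
  k,l,st,ce=cv2.connectedComponentsWithStats(m)
  print(n,[(st[i].tolist(),ce[i].round(1).tolist()) for i in range(1,k) if st[i,4]>15 and 150<ce[i][1]<290 and 100<ce[i][0]<380])
for q,zz in (("holder",10),("dock",12)):
  o=models.outline_of(q,"top"); 
  for d in o[:2]:
    m=d["mask"]; 
    w=(m&(t["image"].min(2)>165)).astype(np.uint8)
    r=cv2.minAreaRect(np.argwhere(w)[:,::-1].astype(np.float32))
    P=np.array([onz(t,p,zz) for p in cv2.boxPoints(r)]); L=np.linalg.norm(np.roll(P,-1,0)-P,axis=1)
    print(q,d["conf"],m.sum(),r,P.round(0).tolist(),P.mean(0).round(1),L.round(1))
for q in "spindle_grip keeper_pad dock_hinge dock_home holder dock".split():
  for n in C: print(q,n,[(d["xy"],round(d["conf"],2)) for d in models.tip_of(q,n)][:4])
for uv in [(175,244)]: print(onz(t,uv,110))
print(onz(t,(150,238),103),onz(t,(264,198),0),onz(t,(260,291),0))
E
```

```text
scene [([241, 213, 13, 7, 49], [246.8, 216.1]), ([189, 255, 12, 6, 24], [194.0, 257.6])]
top [([330, 243, 11, 9, 65], [335.5, 247.0]), ([212, 247, 14, 15, 142], [218.7, 254.7])]
holder 0.9 931 ((338.0000305175781, 239.00001525878906), (32.98484420776367, 40.26091003417969), 14.03624439239502) [[537.0, -287.0, 10.0], [641.0, -312.0, 10.0], [620.0, -397.0, 10.0], [516.0, -372.0, 10.0]] [ 578.6 -342.2   10. ] [107.4  87.6 107.2  86.8]
dock 0.85 3782 ((176.75100708007812, 242.78518676757812), (127.17555236816406, 37.709678649902344), 16.821407318115234) [[564.0, 258.0, 12.0], [661.0, 235.0, 12.0], [565.0, -92.0, 12.0], [470.0, -66.0, 12.0]] [565.1  83.9  12. ] [ 99.7 340.1  98.8 337.3]
dock 0.56 1062 ((338.2941589355469, 238.8235626220703), (33.469913482666016, 40.74597930908203), 14.03624439239502) [[537.0, -287.0, 12.0], [642.0, -313.0, 12.0], [621.0, -399.0, 12.0], [516.0, -373.0, 12.0]] [ 578.9 -342.9   12. ] [108.6  88.7 108.4  87.9]
spindle_grip scene [([389.7, 286.2], 0.89), ([324.0, 298.5], 0.74), ([349.1, 226.5], 0.65), ([460.1, 333.5], 0.65)]
spindle_grip top [([322.6, 166.2], 0.91), ([407.0, 265.9], 0.83), ([349.7, 307.8], 0.73), ([495.7, 303.0], 0.65)]
keeper_pad scene [([201.4, 164.6], 0.68)]
keeper_pad top [([151.7, 234.4], 0.75), ([119.6, 224.2], 0.64)]
dock_hinge scene []
dock_hinge top [([151.4, 232.8], 0.72)]
dock_home scene [([228.2, 205.4], 0.78)]
dock_home top [([176.0, 243.5], 0.7)]
holder scene [([341.2, 262.8], 0.76)]
holder top [([337.1, 240.4], 0.68)]
dock scene [([231.8, 234.8], 0.81)]
dock top [([190.0, 247.9], 0.7)]
[550.93575377  59.31516992 110.        ]
[566.02448896 123.35276748 103.        ] [ 689.11177542 -143.15309442    0.        ] [ 440.05061018 -137.64128667    0.        ]
```

View pics/crop1.png

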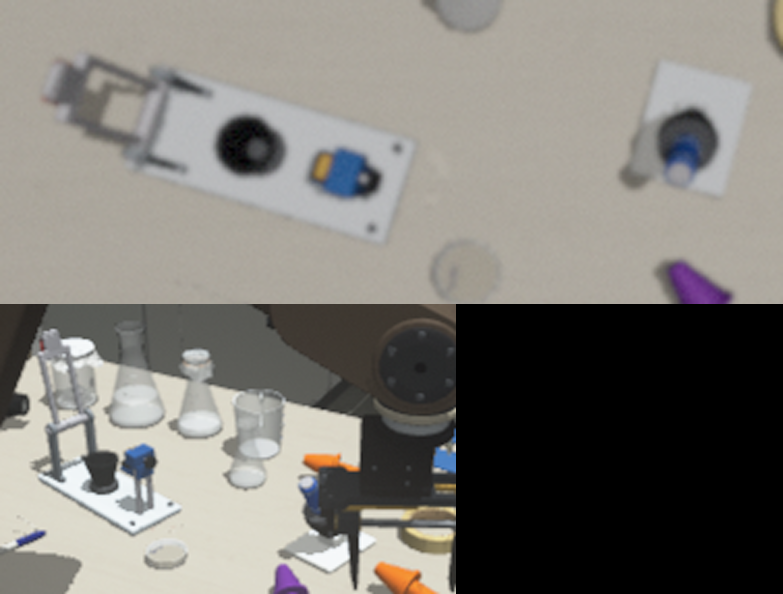

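The crop confirms it: the blue handle with a steel button sits in the black cup on the white holder (button at about (334,254), flange at about (337,243)). The dock's cup mouth is at (186,245) and its keeper leans left. I'll move the arm aside so the scene camera can see the handle.

```bash
cat >> h.py <<'E'
def pose():
    s=ctrl.read_state(); q=s["ee_rot"]; return np.array(s["tcp_pos"]),Ro.from_quat([q[1],q[2],q[3],q[0]]),s
def rel(p,R=None):
    p0,R0,s=pose()
    d=R0.inv().apply(np.asarray(p)-p0)/1000
    w=np.degrees((R0.inv()*R).as_rotvec()) if R is not None else np.zeros(3)
    print("shift",d.round(4).tolist(),"turn",w.round(2).tolist(),"rows",round(np.linalg.norm(d)/.0417,1),round(np.linalg.norm(w)/7.16,1))
def tool(z,y):
    z=np.array(z,float);z/=np.linalg.norm(z);y=np.array(y,float);y-=z*(y@z);y/=np.linalg.norm(y)
    return Ro.from_matrix(np.c_[np.cross(y,z),y,z])
E
python3 - <<'E'
from h import *
p,R,s=pose(); print(R.as_matrix().round(2),s["clock"],s["contact_force"])
z=[.471,-.113,-.875]
for y in ([.97,-.23,.5],[-.97,.23,-.5],[.23,.97,0],[-.23,-.97,0]): rel([430,-120,340],tool(z,y))
E
```

```text
[[ 0.91  0.42  0.  ]
 [ 0.42 -0.91 -0.  ]
 [-0.    0.   -1.  ]] 1.8 [-0.04467495  0.085793    0.20697719]
shift [0.3394, -0.3351, -0.1064] turn [-26.98, 13.01, -50.59] rows 11.7 8.2
shift [0.3394, -0.3351, -0.1064] turn [15.58, 32.31, 124.98] rows 11.7 18.2
shift [0.3394, -0.3351, -0.1064] turn [-35.6, -12.43, -137.93] rows 11.7 20.0
shift [0.3394, -0.3351, -0.1064] turn [-9.73, 27.85, 37.44] rows 11.7 6.7
```

Request:
drive_tool --pt "0.34 -0.335 -0.106 -27 13 -50.6 0" --pt "0.34 -0.335 -0.106 -27 13 -50.6 0" --pt "0.34 -0.335 -0.106 -27 13 -50.6 0" --pt "0.34 -0.335 -0.106 -27 13 -50.6 0" --pt "0.34 -0.335 -0.106 -27 13 -50.6 0" --pt "0.34 -0.335 -0.106 -27 13 -50.6 0" --pt "0.34 -0.335 -0.106 -27 13 -50.6 0" --pt "0.34 -0.335 -0.106 -27 13 -50.6 0" --pt "0.34 -0.335 -0.106 -27 13 -50.6 0" --pt "0.34 -0.335 -0.106 -27 13 -50.6 0" --pt "0.34 -0.335 -0.106 -27 13 -50.6 0" --pt "0.34 -0.335 -0.106 -27 13 -50.6 0" --pt "0.34 -0.335 -0.106 -27 13 -50.6 0" --pt "0.34 -0.335 -0.106 -27 13 -50.6 0"

```text
clock: 2.97
tcp_pos: [430.9, -118.0, 340.2]
ee_rot: [0.197, 0.758, 0.602, 0.155]
contact_force: [-1.2, -1.6, 0.9]
gripper_width: 95.1
gripper_force: 0.0
```

```bash
python3 - <<'E'
from h import *
s=cam("scene");t=cam("top")
a=cv2.resize(s["image"][180:290,270:400],None,fx=3,fy=3,interpolation=cv2.INTER_CUBIC)
b=cv2.resize(t["image"][215:275,305:370],None,fx=6,fy=5.5,interpolation=cv2.INTER_CUBIC)
cv2.imwrite("pics/crop2.png",np.hstack([a,b])[:,:,::-1])
B={}
for n,c in (("scene",s),("top",t)):
  hsv=cv2.cvtColor(c["image"],cv2.COLOR_RGB2HSV)
  m=((abs(hsv[...,0].astype(int)-112)<16)&(hsv[...,1]>100)&(hsv[...,2]>35)).astype(np.uint8)
  k,l,st,ce=cv2.connectedComponentsWithStats(m)
  x0,x1=(305,370)
  for i in range(1,k):
    if st[i,4]>15 and 200<ce[i][1]<270 and x0<ce[i][0]<x1: B[n]=ce[i]; print(n,st[i],ce[i])
if len(B)==2: print(tri(s,B["scene"],t,B["top"]))
# prior model: dock plate
w=(t["image"].min(2)>170).astype(np.uint8); w[:,:160]=0; w[:,255:]=0; w[:205]=0;w[290:]=0
w=cv2.morphologyEx(w,cv2.MORPH_OPEN,np.ones((3,3)))
k,l,st,ce=cv2.connectedComponentsWithStats(w); i=1+st[1:,4].argmax()
P=np.array([onz(t,p,12)[:2] for p in np.argwhere(l==i)[:,::-1]],np.float32)
r=cv2.minAreaRect(P);print(r,cv2.boxPoints(r).round(1).tolist())
print("socket",onz(t,(186.2,245),66),"origin",onz(t,(190,248),0),"home",onz(t,(176,243.7),110))
p,R,_=pose();print(p,R.as_matrix().round(3))
E
```

```text
scene [326 230  11  14  59] [331.98305085 237.28813559]
top [330 242  11  11  87] [335.62068966 247.        ]
(array([ 547.5836308 , -333.44660097,  105.68801617]), np.float64(1.9201804174158783))
((549.253173828125, 29.7303466796875), (221.447998046875, 95.64076232910156), 73.73981475830078) [[472.29998779296875, -63.20000076293945], [564.2000122070312, -90.0], [626.2000122070312, 122.5999984741211], [534.2999877929688, 149.39999389648438]]
socket [553.34704831  43.67059332  66.        ] origin [552.37595756  50.90526225   0.        ] home [551.69097945  56.90602165 110.        ]
[ 430.39058758 -120.04608375  339.49302203] [[ 0.231  0.851  0.471]
 [ 0.973 -0.201 -0.113]
 [-0.002  0.484 -0.875]]
```

View pics/crop2.png

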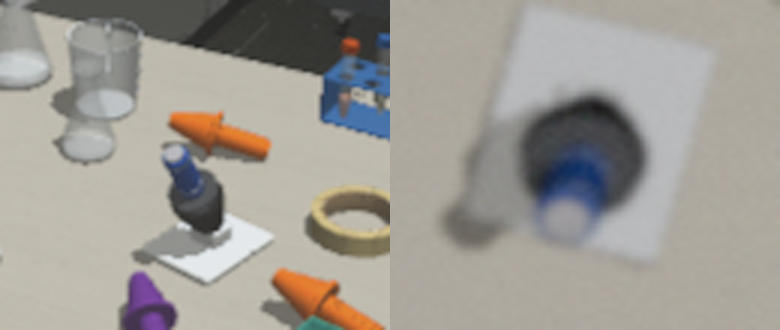

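The crops show the handle from button (scene (328.3,230.7), top (334.3,255.4)) to flange. The handle lies at about (548,-333,106).

```bash
python3 - <<'E'
from h import *
s=cam("scene");t=cam("top")
b,e=tri(s,(328.3,230.7),t,(334.3,255.4)); print("button",b,e)
u=np.array([-.471,.113,.875]); g=b-32*u; print("grip",g)
g0=np.array([548,-334,106]);
for g1 in (g,g0):
  for k in(32,-33): print(k,proj(s,g1+k*u),proj(t,g1+k*u))
g=(g+g0)/2;print(g)
rel(g+90*u,tool(-u,[.97,-.23,.5]))
rel(g+5*u,tool(-u,[.97,-.23,.5]))
E
```

```text
button [ 524.71707819 -330.46899696  139.01548068] 4.767670437669688
grip [ 539.78907819 -334.08499696  111.01548068]
32 [327.46694708 230.75384273] [335.19052735 254.93597749]
-33 [333.97368424 243.26193499] [337.3870322  244.72039736]
32 [328.6693485  230.97155904] [335.09512212 251.69007739]
-33 [335.09138784 243.39200434] [337.28579028 241.67940866]
[ 543.8945391  -334.04249848  108.50774034]
shift [-0.1806, 0.0284, 0.1897] turn [-0.03, 0.06, -0.08] rows 6.3 0.0
shift [-0.1805, 0.0284, 0.2747] turn [-0.03, 0.06, -0.08] rows 7.9 0.0
```

Request:
drive_tool --pt "-0.181 0.028 0.19 0 0 0 60" --pt "-0.181 0.028 0.19 0 0 0 60" --pt "-0.181 0.028 0.19 0 0 0 60" --pt "-0.181 0.028 0.19 0 0 0 60" --pt "-0.181 0.028 0.19 0 0 0 60" --pt "-0.181 0.028 0.19 0 0 0 60" --pt "-0.181 0.028 0.19 0 0 0 60" --pt "-0.181 0.028 0.19 0 0 0 60" --pt "-0.181 0.028 0.19 0 0 0 60" --pt "-0.181 0.028 0.19 0 0 0 60" --newtons 8

```text
clock: 4.0
tcp_pos: [501.2, -323.1, 187.6]
ee_rot: [0.197, 0.76, 0.6, 0.154]
contact_force: [-1.1, 0.1, 0.2]
gripper_width: 72.8
gripper_force: 0.0
```

```bash
python3 - <<'E'
from h import *
s=cam("scene");t=cam("top")
a=cv2.resize(s["image"][190:270,290:380],(440,390),interpolation=cv2.INTER_CUBIC)
b=cv2.resize(t["image"][210:280,300:370],(350,390),interpolation=cv2.INTER_CUBIC)
cv2.imwrite("pics/crop3.png",np.hstack([a,b])[:,:,::-1])
for n in("scene","top"):
  for q in("spindle_grip",): print(n,[(np.round(d["xy"],1).tolist(),round(d["conf"],2)) for d in models.tip_of(q,n)])
p,R,_=pose();print(p)
print([proj(s,p+R.apply(v)) for v in ([0,30,19],[0,-30,19],[0,0,90])])
E
```

```text
scene [([320.4, 293.3], 0.95), ([459.0, 330.4], 0.94), ([347.4, 225.8], 0.82), ([387.8, 286.6], 0.81), ([330.7, 236.0], 0.64)]
top [([494.0, 304.6], 0.72), ([409.6, 267.4], 0.62), ([334.9, 249.4], 0.57), ([320.4, 168.6], 0.55), ([348.5, 309.9], 0.54)]
[ 502.00925447 -322.5072717   188.36896954]
[array([329.585413  , 214.42466819]), array([317.54783909, 230.46586044]), array([331.01281174, 236.56628397])]
```

View pics/crop3.png

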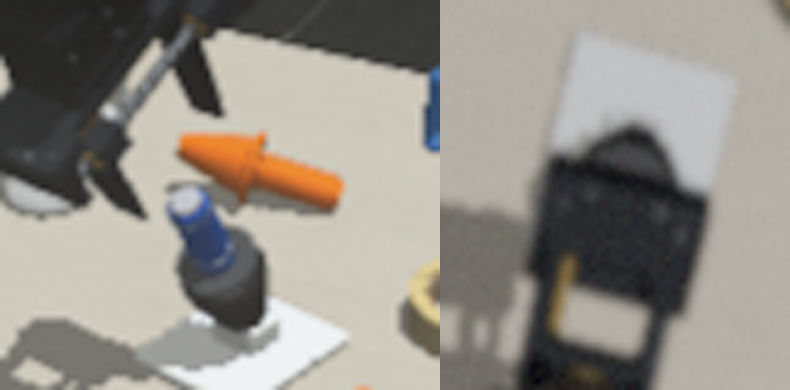

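The scene crop shows the jaw midline in line with the handle (button at (329,231)), so I'll advance along the axis.

Request:
drive_tool --pt "0 0 0.03 0 0 0 60" --pt "0 0 0.055 0 0 0 60" --pt "0 0 0.07 0 0 0 60" --pt "0 0 0.085 0 0 0 60" --pt "0 0 0.085 0 0 0 60" --pt "0 0 0.085 0 0 0 255" --pt "0 0 0.085 0 0 0 255" --pt "0 0 0.085 0 0 0 255" --pt "0 0 0.085 0 0 0 255" --pt "0 0 0.085 0 0 0 255" --pt "0 0 0.085 0 0 0 255" --pt "0 0 0.085 0 0 0 255" --newtons 6

```text
clock: 5.2
tcp_pos: [541.7, -332.6, 113.0]
ee_rot: [0.197, 0.76, 0.6, 0.155]
contact_force: [-14.4, 2.5, 2.2]
gripper_width: 31.3
gripper_force: 6.1
```

Request:
drive_tool --pt "0 -0.002 0 0 0 0 255" --pt "0 -0.002 0 0 0 0 255" --pt "0 -0.002 0 0 0 0 255"

```text
clock: 5.45
tcp_pos: [539.2, -331.8, 111.5]
ee_rot: [0.196, 0.76, 0.6, 0.154]
contact_force: [-8.9, 1.7, 4.0]
gripper_width: 26.1
gripper_force: 6.0
```

Request:
drive_tool --pt "0 -0.002 0 0 0 0 255" --pt "0 -0.002 0 0 0 0 255" --pt "0 -0.002 0 0 0 0 255"

```text
clock: 5.7
tcp_pos: [538.5, -331.8, 111.2]
ee_rot: [0.197, 0.76, 0.6, 0.155]
contact_force: [-6.1, 2.3, 6.4]
gripper_width: 25.6
gripper_force: 6.0
```

Request:
drive_tool --pt "0 0 0 0 0 0 255" --pt "0 0 0 0 0 0 255" --pt "0 0 0 0 0 0 255" --pt "0 0 -0.005 0 0 0 255" --pt "0 0 -0.012 0 0 0 255" --pt "0 0 -0.025 0 0 0 255" --pt "0 0 -0.045 0 0 0 255" --pt "0 0 -0.07 0 0 0 255" --pt "0 0 -0.095 0 0 0 255" --pt "0 0 -0.12 0 0 0 255" --pt "0 0 -0.12 0 0 0 255" --newtons 35

```text
clock: 6.62
tcp_pos: [481.3, -318.4, 219.4]
ee_rot: [0.199, 0.759, 0.6, 0.154]
contact_force: [1.6, -1.2, -2.3]
gripper_width: 25.6
gripper_force: 35.0
```

```bash
python3 - <<'E'
from h import *
s=cam("scene");t=cam("top")
p,R,st=pose();print(p,R.as_matrix()[:,2],st["contact_force"],st["gripper_width"],st["clock"])
a=cv2.resize(s["image"][170:270,270:380],(440,400),interpolation=cv2.INTER_CUBIC)
b=cv2.resize(t["image"][190:300,90:270],(360,220),interpolation=cv2.INTER_CUBIC); b=np.pad(b,((0,180),(0,0),(0,0)))
cv2.imwrite("pics/crop4.png",np.hstack([a,b])[:,:,::-1])
for k in (0,33,86): print(k,proj(s,p+R.apply([0,0,k])))
for n in("scene","top"):
  for q in("dock_home","dock"): print(q,n,[(np.round(d["xy"],1).tolist(),round(d["conf"],2)) for d in models.tip_of(q,n)])
E
```

```text
[ 482.04467174 -318.37908251  216.24099242] [ 0.47162208 -0.11422538 -0.87437131] [-0.47894974  0.13328767 -3.3042743 ] 25.508984476317877 6.7167
0 [316.92872722 212.19037067]
33 [320.69249986 219.35413694]
86 [326.43724561 230.28838292]
dock_home scene [([226.1, 207.6], 0.85), ([317.5, 209.9], 0.21)]
dock scene [([231.2, 236.4], 0.7), ([318.6, 211.1], 0.19)]
dock_home top [([176.9, 244.0], 0.87), ([260.9, 292.5], 0.54)]
dock top [([188.4, 248.0], 0.93)]
```

View pics/crop4.png

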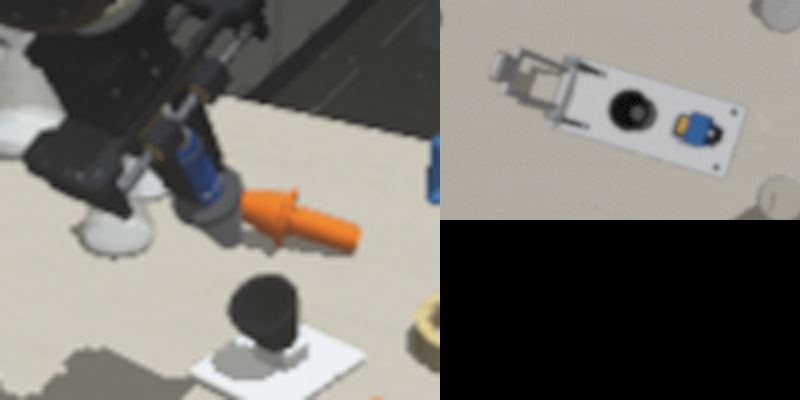

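Lifted and held straight: the tip is at scene (327,230), as predicted. Next is the dock socket.

```bash
python3 - <<'E'
from h import *
s=cam("scene");t=cam("top")
def blob(c,x0,x1,y0,y1,th):
  m=np.zeros((480,640),np.uint8); m[y0:y1,x0:x1]=c["image"][y0:y1,x0:x1].max(2)<th
  k,l,st,ce=cv2.connectedComponentsWithStats(m)
  for i in range(1,k):
    if st[i,4]>30: print(th,st[i],ce[i].round(1)); 
  i=1+st[1:,4].argmax(); return ce[i]
for th in(60,80,95):
  u=blob(t,168,208,225,265,th); v=blob(s,215,245,205,245,th); X=onz(t,u,66);print(X, proj(s,X))
print("home tri",tri(s,(228,206),t,(176.5,244)))
H=np.array([552,49,0]);yd=np.array([.28,.96,0]);xd=np.array([.96,-.28,0])
for nm,X in dict(mouth=H+[0,0,66],home=H+[0,0,110],carr=H-yd*109+[0,0,115],earL=H+yd*75-36*xd+[0,0,115],earR=H+yd*75+36*xd+[0,0,115],pl1=H-yd*88).items(): print(nm,proj(t,X).round(1),proj(s,X).round(1))
for a in(1.7,1.85,2.0):
  X=H+yd*(75-130*np.cos(a)+9.5*np.sin(a))+[0,0,103+130*np.sin(a)+9.5*np.cos(a)]
  print(a,X,proj(t,X),proj(s,X))
print("pad",[[ (d["xy"],d["conf"]) for d in models.tip_of("keeper_pad",n)] for n in("scene","top")])
E
```

```text
60 [176 236  19  18 241] [184.3 244.6]
60 [221 217  15  16 186] [228.7 223.9]
[554.35338334  48.47373823  66.        ] [227.81051378 219.29649298]
80 [175 236  21  19 300] [184.9 244.9]
80 [220 216  17  21 229] [228.5 224.9]
[553.60885042  46.99239922  66.        ] [228.04203931 219.49328595]
95 [175 235  22  20 343] [185.4 245.1]
95 [220 205  17  32 293] [228.1 223.8]
95 [239 218   6   9  35] [241.8 222.1]
[553.01166863  45.77758495  66.        ] [228.23460484 219.65313684]
home tri (array([553.50425225,  48.60569755, 116.27265753]), np.float64(12.110338102329383))
mouth [184.1 245.5] [227.3 219.6]
home [179.2 243.6] [225.9 207.7]
carr [221.4 256.2] [247.3 217.5]
earL [144.6 248.7] [202.9 202.7]
earR [154.2 220.6] [220.8 195.7]
pl1 [222.2 257.6] [245.9 246.3]
1.7 [580.32776799 146.12377596 230.69240266] [120.52357644 224.46054037] [203.01618012 164.58425839]
1.85 [585.58847702 164.16049265 225.34766904] [113.46484066 222.40512899] [199.85532195 164.59349572]
2.0 [590.56647601 181.22791773 217.25527054] [107.4285187  220.69266474] [197.03769661 165.46439587]
pad [[([314.7, 210.1], 0.61), ([205.9, 163.5], 0.58)], [([120.6, 222.7], 0.69)]]
```

```bash
python3 - <<'E'
from h import *
rel([553.5,48,255],tool([0,0,-1],[.96,-.28,0]))
E
```

```text
shift [0.3727, 0.006, -0.0425] turn [28.91, -0.69, 2.85] rows 9.0 4.1
```

Request:
drive_tool --pt "0.02 0 -0.03 3 0 0 255" --pt "0.05 0 -0.042 7 0 0.5 255" --pt "0.085 0.001 -0.042 12 0 1 255" --pt "0.12 0.002 -0.042 17 0 1.5 255" --pt "0.155 0.003 -0.042 22 -0.3 2 255" --pt "0.19 0.004 -0.042 26 -0.5 2.4 255" --pt "0.225 0.005 -0.042 28.9 -0.7 2.8 255" --pt "0.26 0.006 -0.042 28.9 -0.7 2.8 255" --pt "0.295 0.006 -0.042 28.9 -0.7 2.8 255" --pt "0.325 0.006 -0.042 28.9 -0.7 2.8 255" --pt "0.35 0.006 -0.042 28.9 -0.7 2.8 255" --pt "0.365 0.006 -0.042 28.9 -0.7 2.8 255" --pt "0.373 0.006 -0.042 28.9 -0.7 2.8 255" --pt "0.373 0.006 -0.042 28.9 -0.7 2.8 255" --pt "0.373 0.006 -0.042 28.9 -0.7 2.8 255"

```text
clock: 8.37
tcp_pos: [553.6, 47.9, 254.8]
ee_rot: [0.001, 0.8, 0.6, -0.0]
contact_force: [0.9, -0.3, -2.5]
gripper_width: 25.6
gripper_force: 35.0
```

```bash
python3 - <<'E'
from h import *
s=cam("scene");t=cam("top")
p,R,st=pose();print(p,R.as_matrix().round(3),st["contact_force"],st["gripper_width"],st["clock"],np.round(st["joint_pos"],2))
a=cv2.resize(s["image"][120:260,180:290],(440,560),interpolation=cv2.INTER_CUBIC)
b=cv2.resize(t["image"][190:300,90:270],(360,220),interpolation=cv2.INTER_CUBIC); b=np.pad(b,((0,340),(0,0),(0,0)))
cv2.imwrite("pics/crop5.png",np.hstack([a,b])[:,:,::-1])
for k in (0,33,86,86+46+48): print(k,proj(s,p+R.apply([0,0,k])))
rel([553.5,48,160],tool([0,0,-1],[.96,-.28,0]))
E
```

```text
[553.59814295  47.21417949 254.97415453] [[ 0.28   0.96   0.001]
 [ 0.96  -0.28  -0.001]
 [-0.001  0.001 -1.   ]] [ 0.33291225 -0.56382186 -2.38964239] 25.58341965840799 8.4667 [-0.03  0.37  1.7  -0.    1.07  0.25]
0 [222.0126339  165.82340946]
33 [223.13120104 175.71289606]
86 [224.87371986 191.11887036]
180 [227.81057658 217.08423642]
shift [0.0008, -0.0004, 0.095] turn [0.07, 0.07, -0.02] rows 2.3 0.0
```

View pics/crop5.png

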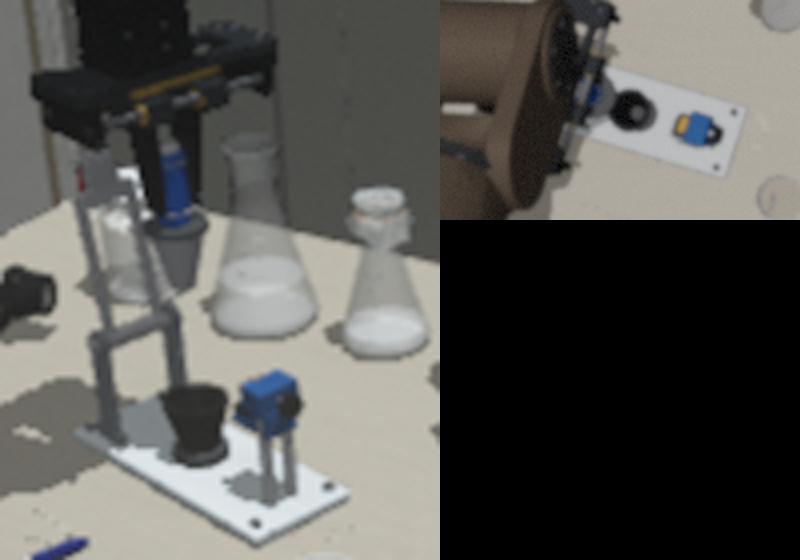

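The spindle hangs upright with its small end at scene (225.5,192), over the socket mouth at (228.5,219.5). Lowering now.

Request:
drive_tool --pt "0 0 0.03 0 0 0 255" --pt "0 0 0.06 0 0 0 255" --pt "0 0 0.085 0 0 0 255" --pt "0 0 0.1 0 0 0 255" --pt "0 0 0.11 0 0 0 255" --pt "0 0 0.12 0 0 0 255" --pt "0 0 0.126 0 0 0 255" --pt "0 0 0.126 0 0 0 255"

```text
clock: 9.13
tcp_pos: [553.7, 47.6, 128.4]
ee_rot: [0.001, 0.8, 0.6, -0.0]
contact_force: [-0.3, 0.0, -3.2]
gripper_width: 25.8
gripper_force: 35.0
```

Request:
drive_tool --pt "0 0 0.004 0 0 0 255" --pt "0 0 0.008 0 0 0 255" --pt "0 0 0.01 0 0 0 255" --pt "0 0 0.01 0 0 0 255"

```text
clock: 9.47
tcp_pos: [553.8, 48.0, 118.9]
ee_rot: [0.001, 0.8, 0.6, -0.0]
contact_force: [0.1, -0.1, -2.5]
gripper_width: 25.7
gripper_force: 35.0
```

Request:
drive_tool --pt "0 0 0.002 0 0 0 255" --pt "0 0 0.004 0 0 0 255" --pt "0 0 0.005 0 0 0 255" --pt "0 0 0.005 0 0 0 255"

```text
clock: 9.8
tcp_pos: [554.1, 48.4, 114.1]
ee_rot: [0.001, 0.8, 0.6, 0.0]
contact_force: [1.2, 5.2, -2.5]
gripper_width: 25.6
gripper_force: 35.0
```

Request:
drive_tool --pt "0.001 0 0.001 0 0 0 255" --pt "0.001 0 0.002 0 0 0 255" --pt "0.001 0 0.003 0 0 0 255" --pt "0.001 0 0.003 0 0 0 255"

```text
clock: 10.13
tcp_pos: [554.4, 49.0, 112.3]
ee_rot: [0.001, 0.8, 0.6, 0.0]
contact_force: [-3.5, 3.4, 13.7]
gripper_width: 25.5
gripper_force: 35.0
```

Request:
drive_tool --pt "0.001 0 0.0005 0 0 0 255" --pt "0.001 0 0.0005 0 0 0 255" --pt "0.001 0 0.0005 0 0 0 255" --pt "0.001 0 0.0005 0 0 0 255" --newtons 3

```text
clock: 10.47
tcp_pos: [554.5, 49.7, 110.8]
ee_rot: [0.001, 0.8, 0.6, 0.0]
contact_force: [0.1, -0.9, 4.8]
gripper_width: 25.9
gripper_force: 3.0
```

Request:
drive_tool --pt "0 0 0 0 0 0 90" --pt "0 0 0 0 0 0 90" --pt "0 0 0 0 0 0 90" --pt "0 0 0 0 0 0 90" --pt "0 0 -0.03 0 0 0 90" --pt "0 0 -0.065 0 0 0 90" --pt "0 0 -0.1 0 0 0 90" --pt "0 0 -0.14 0 0 0 90" --pt "0 0 -0.18 0 0 0 90" --pt "0 0 -0.22 0 0 0 90" --pt "0 0 -0.22 0 0 0 90"

```text
clock: 11.38
tcp_pos: [555.9, 50.2, 338.0]
ee_rot: [0.004, 0.8, 0.6, 0.004]
contact_force: [0.0, 0.4, 1.1]
gripper_width: 61.8
gripper_force: 0.0
```

```bash
python3 - <<'E'
from h import *
s=cam("scene");t=cam("top")
p,R,st=pose();print(p,st["contact_force"],st["gripper_width"],st["clock"])
a=cv2.resize(s["image"][140:250,180:290],(440,440),interpolation=cv2.INTER_CUBIC)
b=cv2.resize(t["image"][190:300,90:270],(360,220),interpolation=cv2.INTER_CUBIC); b=np.pad(b,((0,220),(0,0),(0,0)))
cv2.imwrite("pics/crop6.png",np.hstack([a,b])[:,:,::-1])
H=np.array([554.5,49.5,0])
for k in (77,81,110,143): print(k,proj(s,H+[0,0,k]))
yd=np.array([.28,.96,0])
for a in(1.7,1.8,1.9): 
  X=H+yd*(75-130*np.cos(a)+9.5*np.sin(a))+[0,0,103+130*np.sin(a)+9.5*np.cos(a)]; print(a,X,proj(s,X),proj(t,X))
  X=H+yd*(75-154*np.cos(a))+[0,0,103+154*np.sin(a)]; print("tip",proj(s,X),proj(t,X))
print([[ (d["xy"],d["conf"]) for d in models.tip_of("keeper_pad",n)] for n in("scene","top")])
E
```

```text
[554.29852795  50.18985552 331.58788651] [-0.09418333  0.47497816 -1.05766486] 61.36698316043479 11.4833
77 [227.2551558  216.27523741]
81 [227.13532282 215.20320149]
110 [226.25673292 207.34326191]
143 [225.23552652 198.20746312]
1.7 [582.82776799 146.62377596 230.69240266] [203.38790334 164.29413828] [120.35680088 223.33670441]
tip [203.56957101 157.50026736] [118.54381527 222.42472045]
1.8 [586.36059094 158.73631181 227.44177211] [201.24642523 164.20477556] [115.5480272  221.93491922]
tip [200.92631251 157.10160997] [112.42730184 220.62393639]
1.9 [589.78489847 170.47679474 222.94776051] [199.24783273 164.50294997] [111.16750971 220.67932256]
tip [198.44114967 157.17167898] [106.79154356 218.98982577]
[[([203.5, 162.4], 0.78)], []]
```

View pics/crop6.png

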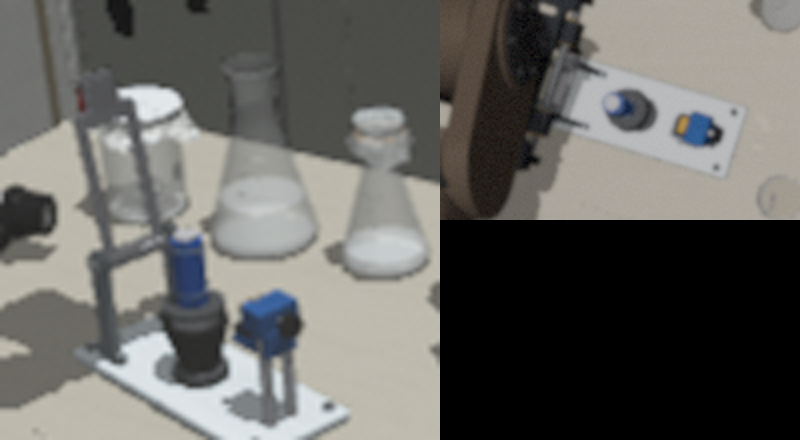

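The spindle is seated: its button is at scene (226.7,198.7), as predicted. The keeper leans back at about 1.7 rad, with its tip at (204,157). I'll close the fingers and go behind it.

Request:
drive_tool --pt "0.03 0 0 0 0 0 255" --pt "0.065 0 0 0 0 0 255" --pt "0.1 0 0 0 0 0 255" --pt "0.13 0 0 0 0 0 255" --pt "0.15 0 0 0 0 0 255" --pt "0.15 0 0 0 0 0 255" --pt "0.15 0 0.03 0 0 0 255" --pt "0.15 0 0.06 0 0 0 255" --pt "0.15 0 0.088 0 0 0 255" --pt "0.15 0 0.088 0 0 0 255" --pt "0.15 0 0.088 0 0 0 255" --newtons 10

```text
clock: 12.5
tcp_pos: [595.7, 193.4, 240.9]
ee_rot: [0.0, 0.8, 0.6, -0.002]
contact_force: [0.1, 1.5, 0.8]
gripper_width: 0.3
gripper_force: 0.0
```

```bash
python3 - <<'E'
from h import *
s=cam("scene")
p,R,st=pose();print(p,R.as_matrix().round(3),st["contact_force"],st["gripper_width"],st["clock"],np.round(st["joint_pos"],2))
cv2.imwrite("pics/crop7.png",cv2.resize(s["image"][100:250,150:290],(560,600),interpolation=cv2.INTER_CUBIC)[:,:,::-1])
H=np.array([554.5,49.5,0]);yd=np.array([.28,.96,0]);v0=(p-H)@yd;print("v0",v0,(p-H)@[.96,-.28,0])
for th in [1.75,1.6,1.4,1.2,1.0,.8,.6,.45,.3,.2,.12,.06,0,-.05,-.1]:
  r=138; C=np.array([75-r*np.cos(th)+9.5*np.sin(th),103+r*np.sin(th)+9.5*np.cos(th)])
  print(th,"tool x",round((C[0]+10-v0)/1000,4),"tool z",round(-(C[1]+19-p[2])/1000,4))
E
```

```text
[596.40031623 193.64507334 242.66031769] [[ 0.28   0.96   0.   ]
 [ 0.96  -0.28  -0.002]
 [-0.001  0.001 -1.   ]] [-0.30010509  0.24660466  0.34741227] 0.525015313890364 12.55 [ 0.21  0.49  1.54 -0.    1.11  0.49]
v0 150.11135895033445 -0.136316952414397
1.75 tool x -0.0312 tool z -0.0134
1.6 tool x -0.0516 tool z -0.017
1.4 tool x -0.0792 tool z -0.0169
1.2 tool x -0.1063 tool z -0.0114
1.0 tool x -0.1317 tool z -0.0006
0.8 tool x -0.1544 tool z 0.015
0.6 tool x -0.1736 tool z 0.0349
0.45 tool x -0.1852 tool z 0.0521
0.3 tool x -0.1941 tool z 0.0708
0.2 tool x -0.1985 tool z 0.0839
0.12 tool x -0.201 tool z 0.0947
0.06 tool x -0.2023 tool z 0.1029
0 tool x -0.2031 tool z 0.1112
-0.05 tool x -0.2034 tool z 0.1181
-0.1 tool x -0.2034 tool z 0.125
```

View pics/crop7.png

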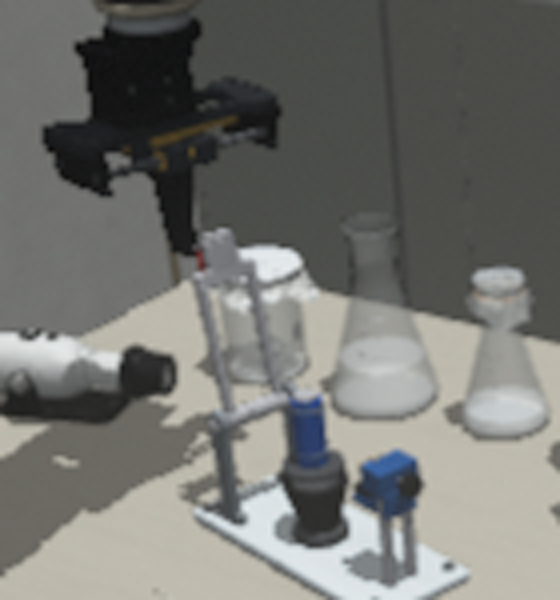

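Request:
drive_tool --pt "-0.015 0 -0.006 0 0 0 255" --pt "-0.03 0 -0.008 0 0 0 255" --pt "-0.042 0 -0.01 0 0 0 255" --pt "-0.055 0 -0.011 0 0 0 255" --pt "-0.068 0 -0.012 0 0 0 255" --pt "-0.08 0 -0.012 0 0 0 255" --pt "-0.093 0 -0.011 0 0 0 255" --pt "-0.106 0 -0.009 0 0 0 255" --pt "-0.119 0 -0.005 0 0 0 255" --pt "-0.132 0 0.001 0 0 0 255" --pt "-0.143 0 0.008 0 0 0 255" --pt "-0.154 0 0.015 0 0 0 255" --pt "-0.154 0 0.015 0 0 0 255"

```text
clock: 13.63
tcp_pos: [552.2, 44.4, 225.9]
ee_rot: [0.0, 0.8, 0.6, -0.001]
contact_force: [0.3, 0.4, 0.5]
gripper_width: 0.3
gripper_force: 0.4
```

```bash
python3 - <<'E'
from h import *
s=cam("scene")
p,R,st=pose();print(p,st["contact_force"],st["clock"])
cv2.imwrite("pics/crop8.png",cv2.resize(s["image"][100:250,150:290],(560,600),interpolation=cv2.INTER_CUBIC)[:,:,::-1])
E
```

```text
[552.68531809  45.13400582 226.63493532] [-0.37496634  0.03456267  1.27036618] 13.6833
```

View pics/crop8.png

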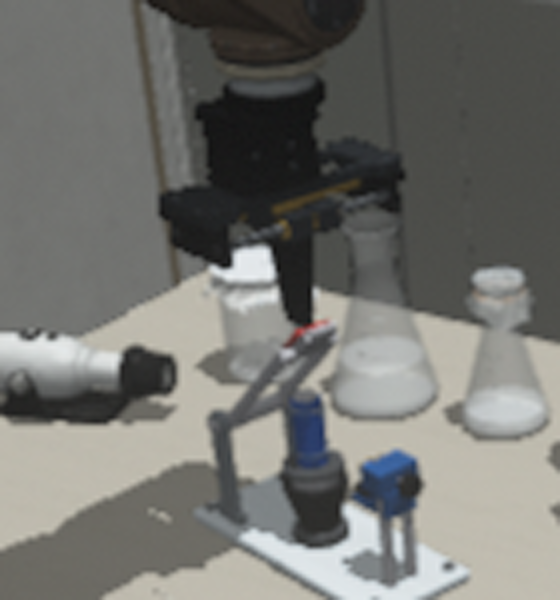

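The finger is on the red pad (crop (305,330)) and the keeper's window is clear of the handle. Continuing along the arc.

Request:
drive_tool --pt "-0.01 0 0.009 0 0 0 255" --pt "-0.019 0 0.02 0 0 0 255" --pt "-0.026 0 0.03 0 0 0 255" --pt "-0.031 0 0.038 0 0 0 255" --pt "-0.036 0 0.048 0 0 0 255" --pt "-0.04 0 0.057 0 0 0 255" --pt "-0.043 0 0.065 0 0 0 255" --pt "-0.046 0 0.073 0 0 0 255" --pt "-0.046 0 0.073 0 0 0 255"

```text
clock: 14.43
tcp_pos: [539.9, 1.7, 153.1]
ee_rot: [0.0, 0.8, 0.6, -0.001]
contact_force: [0.5, -0.4, 1.7]
gripper_width: 0.4
gripper_force: 0.7
```

Request:
drive_tool --pt "-0.001 0 0.003 0 0 0 255" --pt "-0.001 0 0.006 0 0 0 255" --pt "-0.001 0 0.006 0 0 0 255"

```text
clock: 14.68
tcp_pos: [540.0, 0.9, 148.3]
ee_rot: [0.001, 0.8, 0.6, -0.0]
contact_force: [-0.9, -0.7, 2.1]
gripper_width: 0.4
gripper_force: 0.8
```

Request:
drive_tool --pt "0 0 0.001 0 0 0 255" --pt "0 0 0.003 0 0 0 255" --pt "0 0 0.003 0 0 0 255"

```text
clock: 14.93
tcp_pos: [540.2, 0.9, 145.5]
ee_rot: [0.001, 0.8, 0.6, 0.0]
contact_force: [0.1, -1.6, 1.7]
gripper_width: 0.5
gripper_force: 0.8
```

Request:
drive_tool --pt "0 0 0.001 0 0 0 255" --pt "0 0 0.002 0 0 0 255" --pt "0 0 0.002 0 0 0 255"

```text
clock: 15.18
tcp_pos: [540.2, 0.9, 143.5]
ee_rot: [0.001, 0.8, 0.6, 0.0]
contact_force: [-0.4, -1.6, 3.0]
gripper_width: 0.3
gripper_force: 0.9
```

Request:
drive_tool --pt "0 0 0.001 0 0 0 255" --pt "0 0 0.002 0 0 0 255" --pt "0 0 0.002 0 0 0 255"

```text
clock: 15.43
tcp_pos: [540.2, 0.8, 141.7]
ee_rot: [0.001, 0.8, 0.6, 0.0]
contact_force: [-0.6, -2.3, 5.1]
gripper_width: 0.5
gripper_force: 2.3
```

Request:
drive_tool --pt "0 0 0.001 0 0 0 255" --pt "0 0 0.002 0 0 0 255" --pt "0 0 0.002 0 0 0 255"

```text
clock: 15.68
tcp_pos: [540.3, 0.7, 140.5]
ee_rot: [0.001, 0.8, 0.6, 0.0]
contact_force: [-3.7, -1.9, 14.5]
gripper_width: 0.7
gripper_force: 7.1
```

Request:
drive_tool --pt "0 0 0.001 0 0 0 255" --pt "0 0 0.0015 0 0 0 255" --pt "0 0 0.0015 0 0 0 255"

```text
clock: 15.93
tcp_pos: [540.6, 0.8, 139.2]
ee_rot: [0.002, 0.8, 0.6, 0.001]
contact_force: [-3.7, -2.4, 15.6]
gripper_width: 0.4
gripper_force: 7.6
```

Request:
drive_tool --pt "0 0 0.001 0 0 0 255" --pt "0 0 0.001 0 0 0 255" --pt "0 0 0.001 0 0 0 255"

```text
clock: 16.18
tcp_pos: [540.3, 1.1, 137.3]
ee_rot: [0.001, 0.8, 0.6, 0.0]
contact_force: [0.6, -0.1, 1.2]
gripper_width: 0.6
gripper_force: 0.7
```

That is the click: 15.6 N falling to 1.2 N. I'll follow gently until the rubber stop is just felt.

Request:
drive_tool --pt "0 0 0.001 0 0 0 255" --pt "0 0 0.0015 0 0 0 255" --pt "0 0 0.0015 0 0 0 255"

```text
clock: 16.43
tcp_pos: [539.9, 1.0, 135.1]
ee_rot: [0.0, 0.8, 0.6, -0.0]
contact_force: [-0.2, 0.1, 0.2]
gripper_width: 0.5
gripper_force: 0.0
```

Request:
drive_tool --pt "0 0 0.001 0 0 0 255" --pt "0 0 0.0015 0 0 0 255" --pt "0 0 0.0015 0 0 0 255"

```text
clock: 16.68
tcp_pos: [540.0, 1.0, 133.8]
ee_rot: [0.001, 0.8, 0.6, -0.0]
contact_force: [-0.7, 0.1, -1.0]
gripper_width: 0.5
gripper_force: 0.0
```

Request:
drive_tool --pt "0 0 0.001 0 0 0 255" --pt "0 0 0.0015 0 0 0 255" --pt "0 0 0.0015 0 0 0 255"

```text
clock: 16.93
tcp_pos: [540.1, 1.0, 132.4]
ee_rot: [0.001, 0.8, 0.6, -0.0]
contact_force: [-0.5, 0.1, -0.5]
gripper_width: 0.6
gripper_force: 0.0
```

Request:
drive_tool --pt "0 0 0.001 0 0 0 255" --pt "0 0 0.0015 0 0 0 255" --pt "0 0 0.0015 0 0 0 255"

```text
clock: 17.18
tcp_pos: [540.1, 0.9, 130.9]
ee_rot: [0.001, 0.8, 0.6, -0.0]
contact_force: [0.5, -1.0, -0.7]
gripper_width: 0.3
gripper_force: 0.0
```

Request:
drive_tool --pt "0 0 -0.02 0 0 0 255" --pt "0 0 -0.05 0 0 0 255" --pt "0 0 -0.09 0 0 0 255" --pt "0 0 -0.13 0 0 0 255" --pt "-0.03 0 -0.17 0 0 0 255" --pt "-0.06 0 -0.2 0 0 0 255" --pt "-0.06 0 -0.2 0 0 0 255" --pt "-0.06 0 -0.2 0 0 0 255"

```text
clock: 17.85
tcp_pos: [523.3, -57.7, 333.1]
ee_rot: [0.002, 0.8, 0.599, 0.001]
contact_force: [-0.8, -1.1, -1.1]
gripper_width: 0.4
gripper_force: 0.0
```

```bash
python3 - <<'E'
from h import *
s=cam("scene");t=cam("top")
p,R,st=pose();print(p,st["contact_force"],st["clock"])
a=cv2.resize(s["image"][170:250,180:290],(440,320),interpolation=cv2.INTER_CUBIC)
b=cv2.resize(t["image"][200:290,110:270],(350,197),interpolation=cv2.INTER_CUBIC); b=np.pad(b,((0,123),(0,0),(0,0)))
cv2.imwrite("pics/crop9.png",np.hstack([a,b])[:,:,::-1])
E
```

```text
[522.88610229 -56.13580443 330.13346687] [-0.39158177  0.12773174 -1.10371249] 17.95
```

View pics/crop9.png

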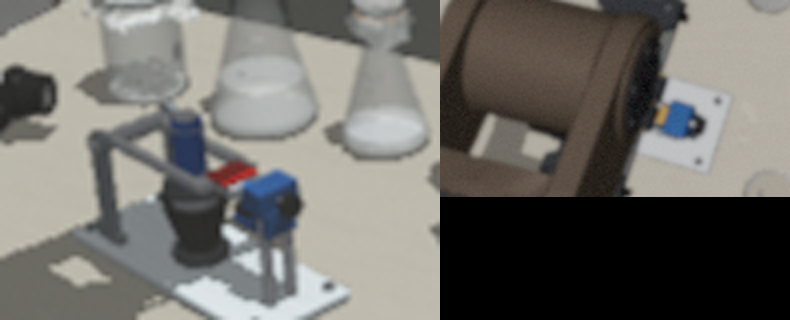

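The keeper stays down by itself at the blue catch, with its red pad at crop (232,175). The seated handle stands through its window, and the robot is clear, so I'm handing in.

```bash
python3 -c "
from bench import ctrl
print(ctrl.sign_off())"
```

```text
the job is handed in; nothing more can be done
None
```

The job is done and handed in at about 18 s: the blue-handled spindle is seated in the dock, and the keeper clicked at about 16 N and stays shut by itself, with the robot clear of everything.

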